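# Fill the last cell of a fastener bin and sweep it with the gauge bar

## Robot

A 6-joint arm with a two-finger parallel gripper is mounted at the origin on the work surface. World frame = base frame: x ahead of the robot, y to its left, z up, the work surface at z = 0. Lengths are in mm, angles in rad, forces in N, time in s.
With the tool pointing down it reaches from about 300 to 750 mm from the base axis. Payload 8.5 kg.
Tool frame: the origin (TCP) lies midway between the tips of the shut fingers; the grasp point (between the pads) lies 19 mm behind it; z points along the fingers, y is the direction in which the jaws open and shut (so a half turn about z gives the same grasp; the last joint's range is limited). The gripper opens to 85 mm and grips with 20 to 120 N. Pads are 22 mm wide; open, the fingers measure 114 mm over their backs; the gripper's body (76 mm by 85 mm) begins 54 mm behind the grasp point. The pads swing forward as they close: fully open they stand 13 mm farther back than shut.
Start: joints at [-1.5, 0.381, 1.297, -0, 1.464, -0.215], TCP at [155.053, -527.673, 231.322] pointing down, gripper open.
Joint ranges: [-3.11, 3.11], [-0.89, 2.33], [0.22, 2.48], [-1.42, 4.56], [0.17, 2.85], [-2.88, 2.88]. Speed limits (rad/s): [2.39, 2.39, 3.14, 3.14, 3.14, 3.14].

## Interface

Orientations are given as a unit quaternion [w, x, y, z].
In Python, from cell import manip, optics gives the robot as it stands.
- The arm moves only by the shell command python3 -m pendant 'ROWS'. ROWS is text: rows parted by semicolons, each of 5 numbers parted by spaces: the shift along the world's x, y, z as a fraction of full scale, then the turn about the world's z as a fraction of full scale, then the opening, from 0 (shut) to 1 (fully open). In form: tx ty tz twist claw; .... A call has 1 to 20 rows; each row is the pose to reach, as a shift and turn from the pose commanded when the call began; what a row does not reach only later rows make up. Full scale, the value 1, is 100 mm for a shift and 45 degrees for a turn. A row lasts 1/8 s, in which the tool goes at most 62.5 mm and 10.7 degrees, less where a joint would pass 70% of its speed; a pose out of reach is approached as far as the arm can. A call with a number of a shift or a turn outside -1 to 1 is refused whole. A call with a gripper value outside its range is refused whole. The fingers move at their own pace and stop on an object; the grip force is fixed at half the most. Time passes only in rows, so rows that repeat a pose let the fingers close. It gives the time, the measured TCP pose, the force and the opening at its end, in the units of the state.
- manip.sense(): the state, without advancing time (a new reading comes with each control period).
- optics.read_camera(name): name is "scene" or "top" or "wrist"; returns a dict with "pixels" (384x512x3 uint8, blue, green, red), "fx", "fy", "cx", "cy" (pixels), "dist" ([k1, k2, p1, p2, k3] as OpenCV has them; the pictures are not rectified), "position" and "attitude" of the camera in the world. Camera axes: x right, y up, looking along -z (the intrinsics and any distortion apply to the point x, -y, -z); pixel columns grow to the right and rows downward; lengths in mm; the calibration is good to about 2 mm. A picture is of the moment at which its call begins. There is no depth.
- manip.job_done(): hands the job in, once; it reports no verdict.
Trained networks look in a picture, given as the dict that the camera call returned (one of the last four; its "shot" number tells which), for a name from the list of things; names that differ only in an ending like _2 or _b are one class to them, and where a whole thing is asked for, a point or a joint stands for the part that bears it (a point fixed in the world has none). Each returns a list of dicts, best first, with "p" (0 to 1); they miss things now and then, are a little off and sometimes report something else, mostly with a low value. They report only what shows in the picture. A call takes as long as a camera call. They do not tell look-alikes from the thing itself.
- optics.recognise(picture, thing): "position" ([x, y, z] in mm, in world coordinates, good to about 4 mm: the middle of the surface that is visible of it).
- optics.place_of(picture, thing): "position" ([x, y, z] in mm, in world coordinates, good to about 4 mm: a listed point, or the origin of a listed thing).
The state is a dict: "time_s": time; "q": joint angles; "qd": joint speeds; "effort": joint torques, N m; "tcp_pos": TCP position; "tool_rot": TCP orientation; "contact_force": force on the tool from outside, world axes, zero at the start; "wrist_torque": the same for the moment, N m; "width": finger opening in mm.
Only numpy, scipy, OpenCV 4.12 (cv2) and the standard library are available. Lean on these libraries where they do the work, as an engineer would, in place of code of your own. Each camera call takes 0.05 s, during which the arm holds its last target.

## Task

One cell of the partitioned stock bin is still empty: stand the loose carton of the same size as the two already packed upright in that empty cell, flat on its bottom, so that it stays below the rim, and let go of it. Then check the pack by sliding the gauge bar by its wooden grip across the bin all the way to the stop at the other end, and leave it there.

Things in the scene. Friction and masses are not known exactly. Their poses are not given: they have to be found in the camera images.
- carton: loose carton that matches the two in the bin: rigid brown cardboard, paper band, 46 (its x) x 58 (y) x 48 (z) mm, 0.2 to 0.4 kg, standing on the table left or right of the bin. Origin: centre of its underside. Not the one of the same footprint 92 mm tall, nor that of 85 x 90 x 48 mm, nor the flat one of 60 x 95 x 24 mm.
- gap: 2 mm cork pad, 110 x 60 mm, on the floor of the empty cell of the fixed white bin. Origin: centre of its underside = cell centre. x runs across the bin, y along its row of 3 cells and the gauge's way. Cell 130 (x) x 78 (y) mm: with its x along this x the carton has 42 mm free at each x side for fingers, 10 mm at each y side. Above this origin: rim 56 mm (walls 5 thick), partitions 30 mm.
- gauge (a joint): travel of the aluminium gauge bar along the gap's +y, in m: 0 to 0.02 at the start, parked beside the bin's -y end; 0.29 at the stop over the other end. It stays where it is left and takes 2 to 4 N to push. Its underside passes 5 mm above the rim: what stands higher blocks it.
- gauge_grip (a point): point on the axis of the bar's upright dark wooden grip (24 x 24 mm, 48 mm high) in the middle of the bar: 28 mm above the bar's upper face, 20 mm below the grip's top, about 104 mm above the table. It travels with the bar; axes parallel to the gap's. The bar is 192 (x) x 16 x 10 mm.
Not all that is in view belongs to the job. Leave any red look-alike of the carton alone.

How it is judged (in metres and radians):
On the way:
1. the matching carton stands flat in the empty cell, let go, with the gauge bar still beside the bin (horizontal distance between carton and gap below 0.045 m and z of carton in the frame of gap between -0.003 and 0.008 m and angle between carton's own z axis and vertical below 0.17 rad and contact force between carton and the fingers below 0.2 N and value of joint gauge below 0.04 m), for 0.2 s.
At the end, for the whole second after the job is handed in: The matching carton was let go on the pad of the once empty cell before the bar had slid 40 mm; it rests there upright to 10 degrees, within 45 mm of the cell's centre and 6 mm of the pad's top, and the gauge bar is within 15 mm of its far stop (joint above 0.275) (horizontal distance between carton and gap below 0.045 m and z of carton in the frame of gap between -0.003 and 0.008 m and angle between carton's own z axis and vertical below 0.17 rad and linear speed of carton below 0.02 m/s and value of joint gauge above 0.275 m); the robot touches nothing.
It also fails if it takes over 54 s, if anything falls off the work surface, if the arm or the gripper's body presses on something with over 40 N, if the wrist force passes 120 N, or if a joint passes its speed limit or range.

## Working session

There is one attempt and no reset: what is moved stays moved. The work goes in short steps, Python scripts to look and compute and a shell command to move; the robot and the scene stay as the last step left them, time stands still between calls to the robot, and variables do not carry over. Pictures are saved under pics/ and viewed, and the job is handed in when it is done.

```bash
mkdir -p pics; ls; cat > h.py <<'E'
import numpy as np,cv2
from cell import manip,optics
from scipy.spatial.transform import Rotation as R
def rot(c):
    a=np.array(c["attitude"],float)
    return a if a.shape==(3,3) else R.from_quat([a[1],a[2],a[3],a[0]]).as_matrix()
def K(c): return np.array([[c["fx"],0,c["cx"]],[0,c["fy"],c["cy"]],[0,0,1.]])
def ray(c,u,v,z):
    n=cv2.undistortPoints(np.array([[[u,v]]],float),K(c),np.array(c["dist"],float))[0,0]
    d=rot(c)@np.array([n[0],-n[1],-1]); p=np.array(c["position"],float)
    return p+d*(z-p[2])/d[2]
def proj(c,P):
    q=(np.atleast_2d(P)-np.array(c["position"]))@rot(c)
    q=q*[1,-1,-1]
    return cv2.projectPoints(q,np.zeros(3),np.zeros(3),K(c),np.array(c["dist"],float))[0][:,0]
E
python3 - <<'E'
from h import *
for n in ["scene","top"]:
    c=optics.read_camera(n); cv2.imwrite(f"pics/{n}0.png",cv2.resize(c["pixels"],None,fx=1.5,fy=1.5))
    print(n,c["position"],c["attitude"])
    for t in ["carton","gap","gauge","gauge_grip"]:
        for f in (optics.recognise,optics.place_of):
            try: 
                for r in f(c,t): print(t,f.__name__,np.round(r["position"]),round(r["p"],2),proj(c,r["position"]).round()[0]*1.5)
            except Exception as e: print(t,f.__name__,e)
E
```

```text
pics
scene [1016.86020462 -580.54348824  709.38723963] [0.84570485 0.42151111 0.14189582 0.29491911]
carton call [528. 425.  37.] 0.82 [481.5 238.5]
carton call [605. 324.  47.] 0.72 [489.  265.5]
carton call [596. 340.   1.] 0.89 [487.5 277.5]
carton call [524. 440.   7.] 0.58 [481.5 246. ]
gap call [594.  54.   4.] 0.85 [412.5 345. ]
gap call [604.  48.   5.] 0.73 [414. 348.]
gauge call [ 587. -121.   75.] 0.93 [346.5 367.5]
gauge call it knows: carton, gap, gauge_grip
gauge_grip call [ 593. -123.   82.] 0.87 [349.5 367.5]
gauge_grip call [ 578. -117.  107.] 0.59 [345.  349.5]
top [ 342.01437376   36.26771302 1488.26088324] [-0.70263804 -0.05431954  0.05090249  0.70764265]
carton call [521. 431.  44.] 0.75 [190.5 301.5]
carton call [603. 339.   2.] 0.79 [238.5 267. ]
carton call [523. 436.   0.] 0.62 [193.5 303. ]
gap call [603.  47.   5.] 0.73 [372.  265.5]
gap call [604.  49.   3.] 0.68 [370.5 265.5]
gauge call [ 568. -118.   77.] 0.58 [451.5 276. ]
gauge call [597. 334.  49.] 0.24 [235.5 265.5]
gauge call it knows: carton, gap, gauge_grip
gauge_grip call [ 573. -118.   80.] 0.54 [451.5 273. ]
gauge_grip call [ 577. -118.  105.] 0.7 [453.  268.5]
```

View pics/scene0.png

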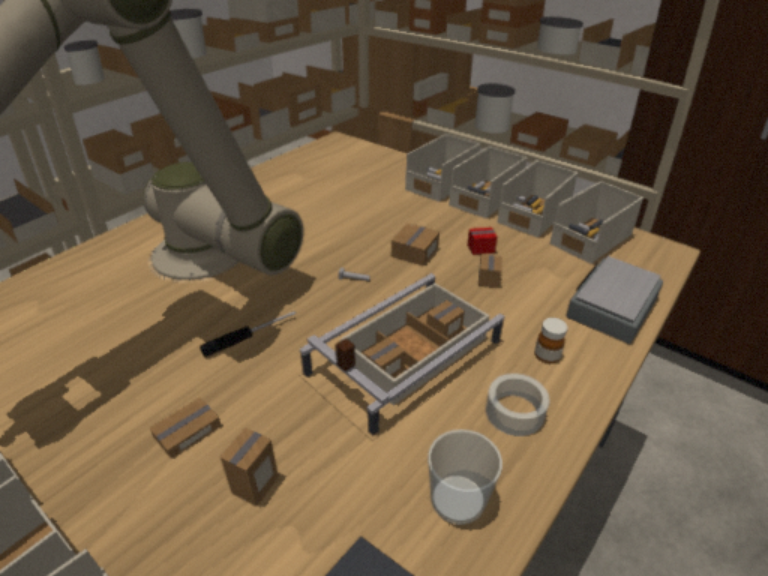

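View pics/top0.png

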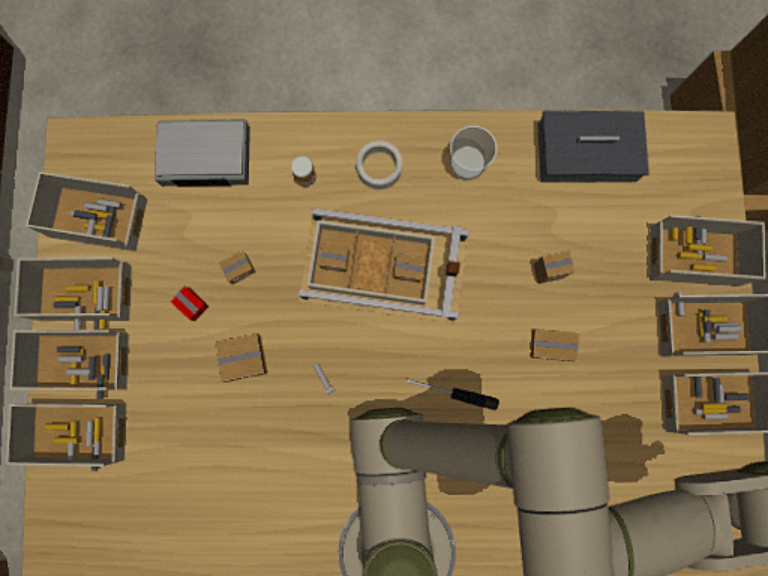

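```bash
python3 - <<'E'
from h import *
c=optics.read_camera("top"); i=c["pixels"]
def crop(i,u,v,w,h,s): return cv2.resize(i[v:v+h,u:u+w],None,fx=s,fy=s,interpolation=cv2.INTER_CUBIC)
cv2.imwrite("pics/a1.png",crop(i,195,130,130,90,6))
cv2.imwrite("pics/a2.png",crop(i,110,155,80,60,9))
c=optics.read_camera("scene"); i=c["pixels"]
cv2.imwrite("pics/a3.png",crop(i,240,140,120,80,6))
E
```

```text
(no output)
```

View pics/a1.png

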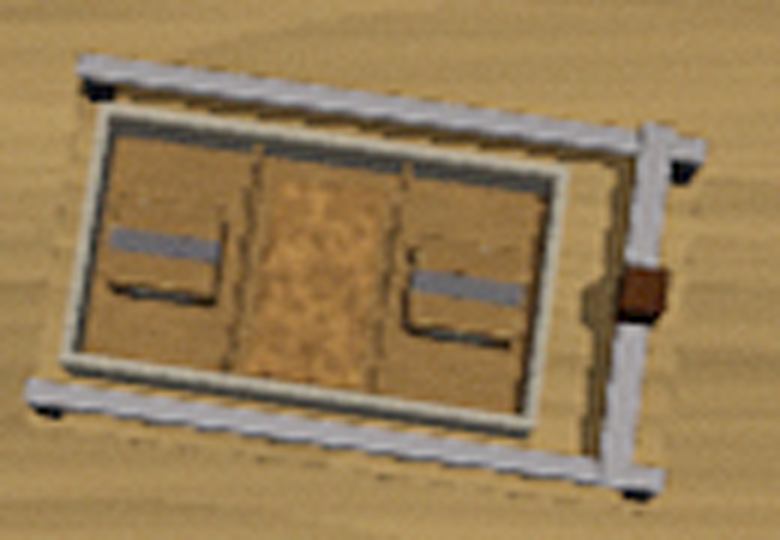

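View pics/a2.png

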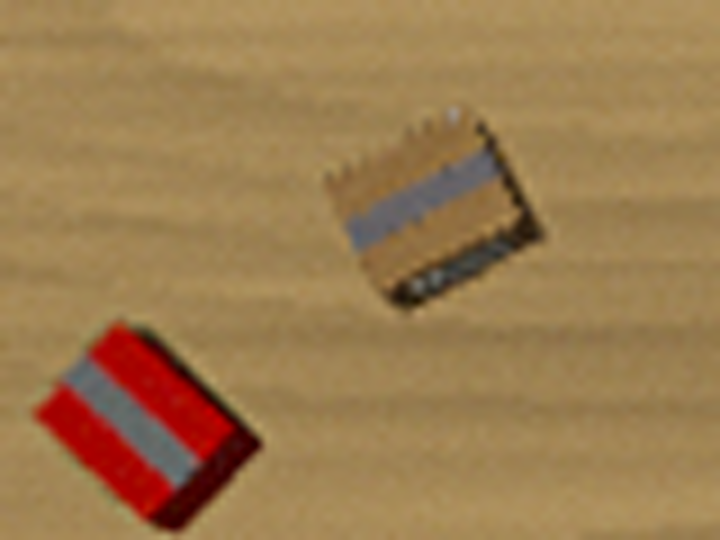

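View pics/a3.png

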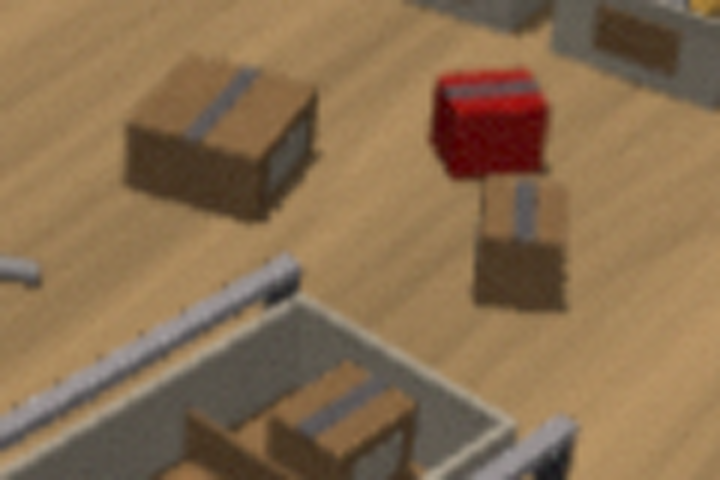

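```bash
python3 - <<'E'
from h import *
c=optics.read_camera("top")
f=lambda pts,s,o,z:np.array([ray(c,(u+.5)/s-.5+o[0],(v+.5)/s-.5+o[1],z)[:2] for u,v in pts])
P=f([(328,180),(475,112),(525,205),(385,280)],9,(110,155),48); print(P.round(1),P.mean(0))
print("sides",np.linalg.norm(np.roll(P,-1,0)-P,axis=1))
ang=lambda d:np.degrees(np.arctan2(d[1],d[0]))
T=f([(348,235),(495,165)],9,(110,155),48); print("tape",T,T.mean(0),ang(T[0]-T[1]))
print("edges y",ang(P[0]-P[1]),ang(P[3]-P[2]),"x",ang(P[1]-P[2]),ang(P[0]-P[3]))
B=f([(100,108),(567,172),(530,432),(65,362)],6,(195,130),61);print("rim",B.round(1),B.mean(0),np.linalg.norm(np.roll(B,-1,0)-B,axis=1))
print("bin y ang",ang(B[0]-B[1]),ang(B[3]-B[2]),"x",ang(B[0]-B[3]),ang(B[1]-B[2]))
print("partition tops", f([(258,150),(230,370),(407,168),(375,395)],6,(195,130),35).round(1))
print("grip top",f([(645,292)],6,(195,130),124))
s=manip.sense(); print(s["tcp_pos"],R.from_quat(np.roll(s["tool_rot"],-1)).as_matrix().round(3),s["q"],s["time_s"],s["width"])
E
```

```text
[[606.5 370.8]
 [630.6 318.8]
 [596.9 300.3]
 [570.5 349.5]] [601.109718   334.85608047]
sides [57.23641455 38.41651703 55.8495523  41.84997698]
tape [[586.67797486 363.09599173]
 [611.37571247 311.2830602 ]] [599.02684366 337.18952597] 115.48579794659196
edges y 114.8524115253441 118.25952918578976 x 28.855980153758733 30.56787302573134
rim [[689.4 161.6]
 [652.9 -84.8]
 [515.1 -62.8]
 [553.6 179. ]] [602.75301205  48.24648905] [249.06701909 139.50550119 244.92646014 136.89552301]
bin y ang 81.55854524315339 80.9438692844864 x -7.3317814338934415 -9.058964176093196
partition tops [[671.8  78.7]
 [552.6  93.9]
 [661.3  -1.2]
 [538.6  17.1]]
grip top [[ 577.53162484 -117.27666133]]
[ 155.07236596 -527.6547809   231.31325011] [[ 0.959  0.282  0.   ]
 [ 0.282 -0.959  0.   ]
 [ 0.    -0.    -1.   ]] [-1.50027531e+00  3.80606858e-01  1.29741619e+00  2.73579091e-05
  1.46363192e+00 -2.15363546e-01] 0.95 85.6558603455867
```

The match is the brown carton at top pixel (158,178), since it has a 46x58 footprint and is low. I ruled out the others:
- Red look-alike at (126,202).
- Large one at (160,238).
- Tall one at (369,177).
- Flat one at (370,230).

I'll move the arm over the match next.

```bash
python3 -m pendant '0.25 0.5 0 0.13 1; 0.5 1 0 0.26 1; 0.5 1 0 0.26 1'
```

```text
time_s: 1.32
tcp_pos: [206.3, -425.1, 231.9]
tool_rot: [0.0, 0.97, 0.244, 0.0]
contact_force: [-0.2, -0.4, 0.1]
width: 85.5
```

```bash

python3 -m pendant '0.25 0.5 0 0.14 1; 0.5 1 0 0.28 1'|sed -n 1,3p
python3 -m pendant '0.25 0.5 0 0.14 1; 0.5 1 0 0.28 1'|sed -n 1,3p
python3 -m pendant '0.25 0.5 0 0.14 1; 0.5 1 0 0.28 1'|sed -n 1,3p
python3 -m pendant '0.25 0.5 0 0.14 1; 0.5 1 0 0.28 1'|sed -n 1,3p
python3 -m pendant '0.25 0.5 0 0.14 1; 0.5 1 0 0.28 1; 0.5 1 0 0.28 1'|sed -n 1,3p
```

```text
time_s: 1.58
tcp_pos: [255.3, -327.4, 231.3]
tool_rot: [0.0, 0.937, 0.348, 0.0]
time_s: 1.82
tcp_pos: [305.7, -227.0, 231.5]
tool_rot: [0.0, 0.893, 0.449, 0.0]
time_s: 2.08
tcp_pos: [356.0, -126.9, 231.6]
tool_rot: [0.001, 0.839, 0.545, 0.0]
time_s: 2.33
tcp_pos: [406.3, -26.6, 231.6]
tool_rot: [0.001, 0.774, 0.633, 0.0]
time_s: 2.7
tcp_pos: [456.4, 74.6, 231.0]
tool_rot: [0.0, 0.699, 0.715, 0.0]
```

```bash

python3 -m pendant '0.25 0.5 0 0.14 1; 0.5 1 0 0.28 1'|sed -n 1,3p
python3 -m pendant '0.25 0.5 0 0.14 1; 0.5 1 0 0.27 1'|sed -n 1,3p
python3 -m pendant '0.22 0.3 0 0 1; 0.43 0.62 0 0 1;  0.43 0.62 0 0 1'|sed -n 1,3p
python3 - <<'E'
from h import *
c=optics.read_camera("wrist"); cv2.imwrite("pics/w1.png",cv2.resize(c["pixels"],None,fx=1.5,fy=1.5))
print(c["position"])
for r in optics.place_of(c,"carton"): print(r["position"],r["p"])
s=manip.sense(); m=R.from_quat(np.roll(s["tool_rot"],-1)).as_matrix(); print(s["tcp_pos"],np.degrees(np.arctan2(m[1,1],m[0,1])),s["q"])
E
```

```text
time_s: 2.95
tcp_pos: [506.3, 172.2, 231.5]
tool_rot: [0.0, 0.618, 0.786, 0.0]
time_s: 3.2
tcp_pos: [556.5, 272.5, 231.3]
tool_rot: [0.0, 0.531, 0.847, -0.0]
time_s: 3.58
tcp_pos: [599.5, 334.5, 229.8]
tool_rot: [-0.0, 0.532, 0.847, -0.0]
[569.62712055 398.77084221 373.0290167 ]
[526.3, 440.0, 1.0] 0.75
[603.5, 339.4, -0.2] 0.65
[598.57347038 333.04970511 230.86980535] 25.728330236351898 [ 3.35500797e-01  6.31856613e-01  8.60328864e-01 -3.69620192e-04
  1.65012861e+00 -1.13572544e-01]
```

View pics/w1.png

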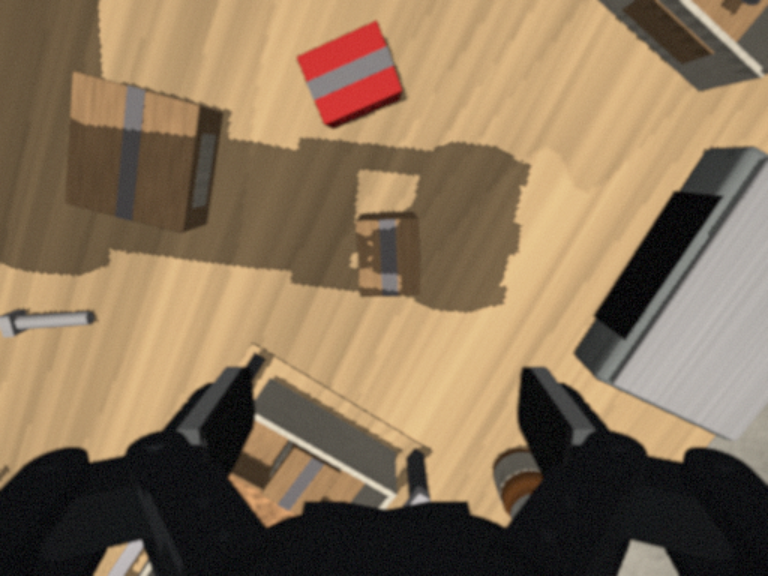

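```bash
python3 - <<'E'
from h import *
c=optics.read_camera("wrist"); i=c["pixels"]
cv2.imwrite("pics/w2.png",cv2.resize(i[130:210,220:300],None,fx=7,fy=7,interpolation=cv2.INTER_CUBIC))
E
```

```text
(no output)
```

View pics/w2.png

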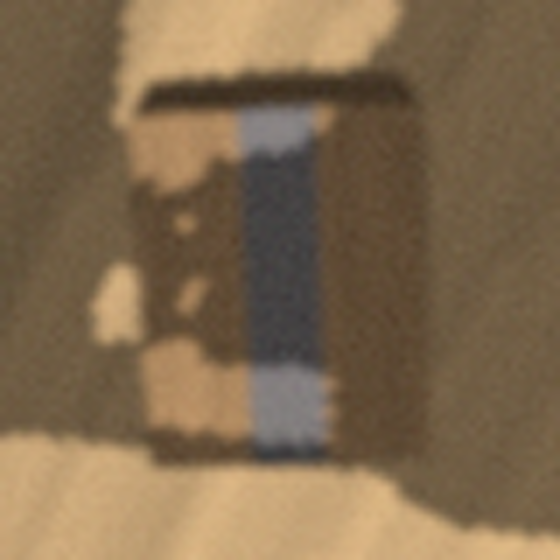

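```bash
python3 - <<'E'
from h import *
c=optics.read_camera("wrist")
f=lambda pts,s,o,z:np.array([ray(c,(u+.5)/s-.5+o[0],(v+.5)/s-.5+o[1],z)[:2] for u,v in pts])
ang=lambda d:np.degrees(np.arctan2(d[1],d[0]))
T=f([(278,107),(291,458)],7,(220,130),48); print(T,T.mean(0),np.linalg.norm(T[0]-T[1]),ang(T[0]-T[1]))
P=f([(128,110),(418,107),(430,458),(152,458)],7,(220,130),48); print(P,P.mean(0),np.linalg.norm(np.roll(P,-1,0)-P,axis=1),ang(P[0]-P[3]),ang(P[1]-P[2]),ang(P[1]-P[0]),ang(P[2]-P[3]))
s=manip.sense(); m=R.from_quat(np.roll(s["tool_rot"],-1)).as_matrix(); print(s["tcp_pos"],ang(m[:2,1]))
E
```

```text
[[587.97774622 362.5115798 ]
 [614.65512945 312.24476236]] [601.31643784 337.37817108] 56.907255350613255 117.95558881016959
[[567.17232163 351.98698183]
 [607.57565703 371.94315273]
 [635.07260089 322.06991286]
 [594.23776436 302.41963754]] [601.01458598 337.10492124] [45.0630477  56.95104896 45.31685332 56.47530266] 118.63602974970449 118.86955755809805 26.285864547487574 25.697488680919477
[598.21320961 332.88893019 231.60497716] 25.720691884349687
```

```bash

python3 -m pendant '0.03 0.03 -0.5 0.03 1; 0.03 0.03 -1 0.03 1; 0.03 0.03 -1 0.03 1'|sed -n 1,4p
python3 -m pendant '0 0 -0.4 0 1; 0 0 -0.7 0 1; 0 0 -0.7 0 1; 0 0 -0.7 0 1'|sed -n 1,5p
```

```text
time_s: 4.15
tcp_pos: [599.5, 335.8, 128.4]
tool_rot: [-0.002, 0.522, 0.853, -0.003]
contact_force: [-0.4, -0.9, 0.7]
time_s: 4.65
tcp_pos: [602.4, 337.5, 64.5]
tool_rot: [0.001, 0.521, 0.853, 0.002]
contact_force: [0.2, 0.3, 0.5]
width: 85.4
```

```bash
python3 - <<'E'
from h import *
s=manip.sense(); print(s["tcp_pos"])
c=optics.read_camera("wrist"); cv2.imwrite("pics/w3.png",c["pixels"])
E
```

```text
[602.38693558 337.54179751  64.49550463]
```

View pics/w3.png

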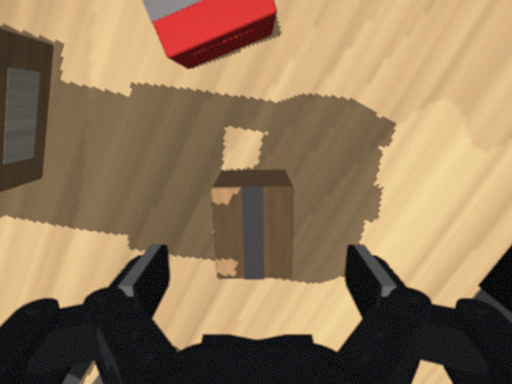

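```bash

python3 -m pendant '0 0 -0.4 0 1; 0 0 -0.55 0 1; 0 0 -0.55 0 1; 0 0 -0.55 0 0.2; 0 0 -0.55 0 0.2; 0 0 -0.55 0 0.2; 0 0 -0.55 0 0.2; 0 0 -0.55 0 0.2'
```

```text
time_s: 5.7
tcp_pos: [601.6, 337.5, 7.7]
tool_rot: [0.001, 0.521, 0.853, 0.001]
contact_force: [-0.1, -0.2, 5.9]
width: 45.4
```

```bash

python3 -m pendant '0 0 0.2 0 0.2; 0 0 0.5 0 0.2; 0 0 1 0 0.2; 0 0 1 0 0.2; 0 0 1 0 0.2'
python3 -m pendant '0 -0.4 0.1 -0.15 0.2; 0 -0.9 0.2 -0.35 0.2; 0 -1 0.2 -0.55 0.2; 0 -1 0.2 -0.8 0.2; 0 -1 0.2 -0.8 0.2' |sed -n 1,5p
python3 -m pendant '0 -0.5 0 0 0.2; 0 -1 0 0 0.2; 0 -1 0 0 0.2;0 -1 0 0 0.2'
python3 - <<'E'
from h import *
for n in ["scene","wrist","top"]:
  c=optics.read_camera(n); cv2.imwrite(f"pics/b_{n}.png",cv2.resize(c["pixels"],None,fx=1.5,fy=1.5))
  for t in ("carton","gap"):
    print(n,t,[(np.round(r["position"]),round(r["p"],2)) for r in optics.place_of(c,t)])
s=manip.sense(); m=R.from_quat(np.roll(s["tool_rot"],-1)).as_matrix(); print(s["tcp_pos"],np.degrees(np.arctan2(m[1,1],m[0,1])),s["q"])
E
```

```text
time_s: 6.32
tcp_pos: [600.4, 337.1, 105.2]
tool_rot: [-0.001, 0.521, 0.853, -0.001]
contact_force: [-0.6, -0.7, -4.5]
width: 45.4
time_s: 6.95
tcp_pos: [600.4, 237.0, 124.7]
tool_rot: [-0.001, 0.759, 0.651, -0.001]
contact_force: [0.5, 0.3, -2.5]
width: 45.5
time_s: 7.45
tcp_pos: [600.8, 137.8, 125.7]
tool_rot: [-0.001, 0.759, 0.651, -0.0]
contact_force: [-0.6, 0.1, -2.5]
width: 45.1
scene carton [(array([519., 437.,   2.]), 0.64)]
scene gap [(array([602.,  43.,   6.]), 0.78)]
wrist carton [(array([605., 144., 119.]), 0.91)]
wrist gap []
top carton [(array([603., 139., 123.]), 0.57), (array([524., 432.,   2.]), 0.57)]
top gap [(array([607.,  47.,   4.]), 0.61)]
[600.99847066 137.65520782 126.30466367] -8.784445168318102 [ 3.34256777e-02  5.83179682e-01  1.26336856e+00 -2.71416745e-05
  1.29508609e+00  1.86750558e-01]
```

View pics/b_wrist.png

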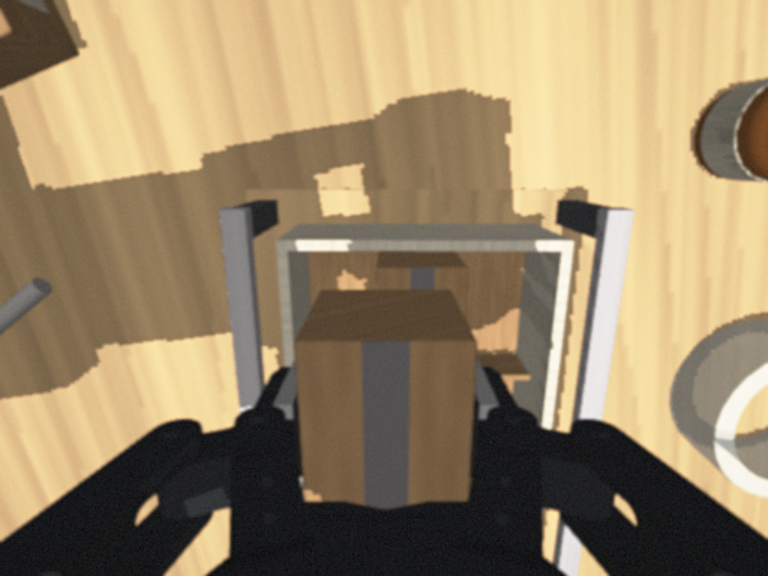

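View pics/b_scene.png

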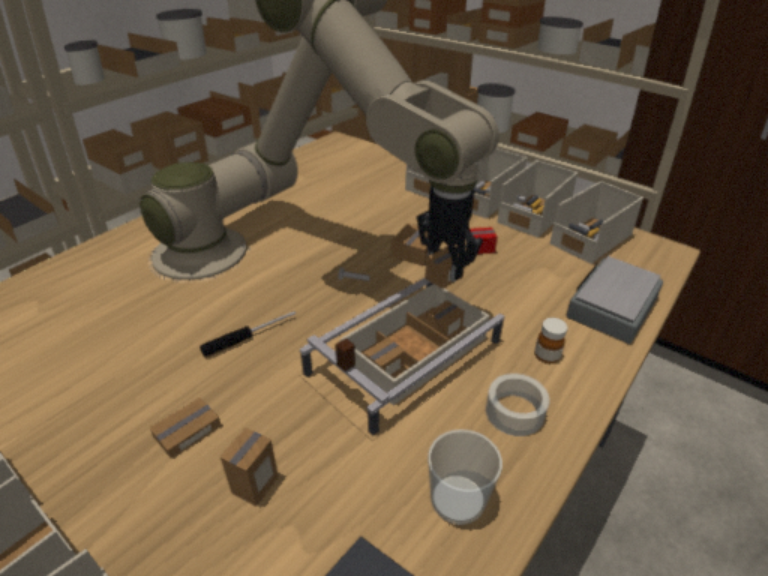

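```bash

python3 -m pendant '0.03 -0.4 0 0 0.2; 0.03 -0.8 0 0 0.2; 0.03 -0.91 0 0 0.2;0.03 -0.91 -0.2 0 0.2;0.03 -0.91 -0.4 0 0.2;0.03 -0.91 -0.4 0 0.2'
python3 - <<'E'
from h import *
for n in ["scene","wrist","top"]:
  c=optics.read_camera(n); i=c["pixels"]
  if n=="scene": i=cv2.resize(i[150:300,180:350],None,fx=4,fy=4)
  if n=="top": i=cv2.resize(i[120:230,180:330],None,fx=5,fy=5)
  if n=="wrist": i=cv2.resize(i,None,fx=1.5,fy=1.5)
  cv2.imwrite(f"pics/c_{n}.png",i)
  for t in ("carton","gap"):
    print(n,t,[(np.round(r["position"]),round(r["p"],2)) for r in optics.place_of(c,t)])
E
```

```text
time_s: 8.65
tcp_pos: [603.3, 47.0, 85.2]
tool_rot: [-0.001, 0.759, 0.651, -0.001]
contact_force: [-0.5, -0.6, -3.1]
width: 44.9
scene carton [(array([603.,  47.,  81.]), 0.92), (array([523., 439.,   2.]), 0.83)]
scene gap []
wrist carton [(array([608.,  50.,  80.]), 0.63)]
wrist gap [(array([605.,  49.,   4.]), 0.61)]
top carton [(array([524., 436.,  -0.]), 0.66)]
top gap []
```

View pics/c_wrist.png

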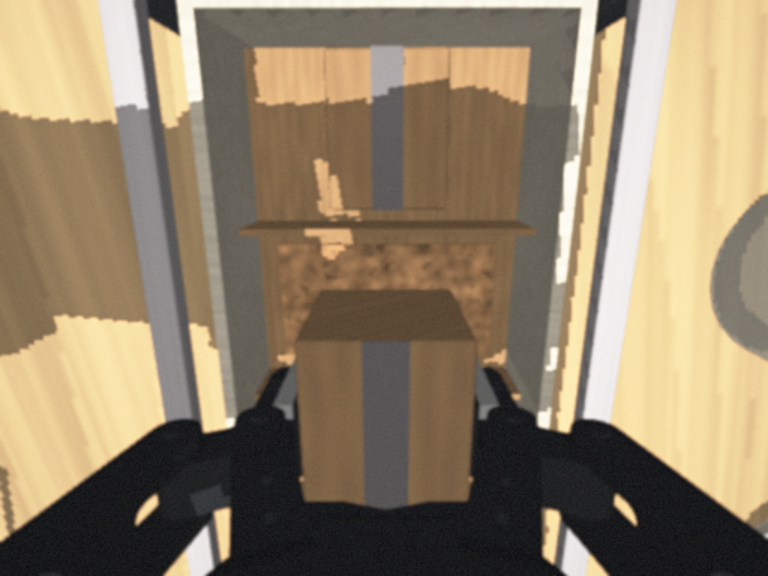

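View pics/c_scene.png

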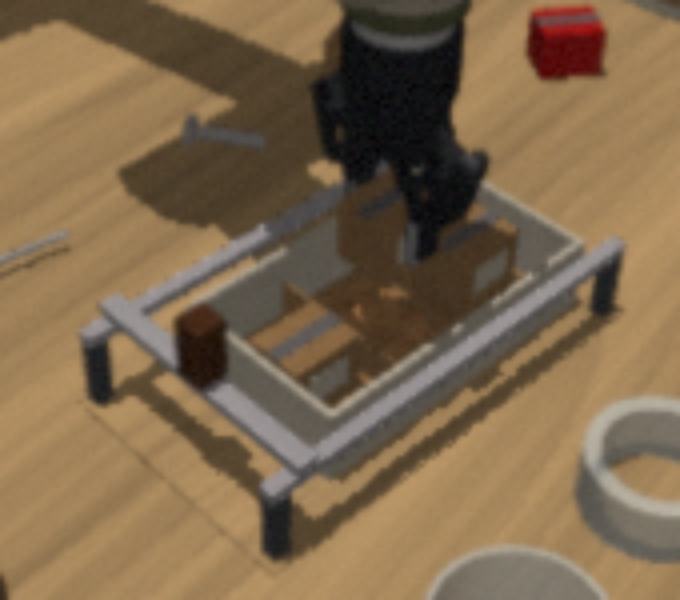

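```bash
python3 - <<'E'
from h import *
c=optics.read_camera("wrist")
y=np.array([np.cos(np.radians(81.3)),np.sin(np.radians(81.3))])
for v in (221,231,235):
  p=ray(c,388/1.5,v/1.5,35)[:2]; print(v,p, "rel tcp", (p-[603.3,47.0])@y)
# x: inner wall at rim  z61, row 300
for z,a in ((61,[(210,300),(560,300)]),(61,[(190,10),(590,10)])):
  q=[ray(c,u/1.5,v/1.5,z)[:2] for u,v in a]; print(q,(np.mean(q,0)-[603.3,47])@[y[1],-y[0]], (np.mean(q,0)-[603.3,47])@y)
E
```

```text
221 [613.67202645  91.7738781 ] rel tcp 45.827586014647004
231 [613.01012345  87.47604546] rel tcp 41.47908473323472
235 [612.74303427  85.74178817] rel tcp 39.724381882058445
[array([539.71076756,  75.20930959]), array([676.55742183,  53.88273483])] 2.1244473422821133 18.07534482478151
[array([559.60658471, 174.3937757 ]), array([691.10093982, 153.95301735])] 4.076265110605082 119.1610563283389
```

```bash

python3 -m pendant '0.02 0.02 -0.1 0 0.2; 0.02 0.02 -0.3 0 0.2; 0.02 0.02 -0.5 0 0.2; 0.02 0.02 -0.6 0 0.2; 0.02 0.02 -0.66 0 0.2; 0.02 0.02 -0.69 0 0.2; 0.02 0.02 -0.69 0 0.2'
```

```text
time_s: 10.02
tcp_pos: [606.2, 48.3, 17.6]
tool_rot: [0.0, 0.759, 0.651, 0.0]
contact_force: [-0.9, -0.3, -2.2]
width: 45.6
```

```bash

python3 -m pendant '0 0 -0.02 0 0.2; 0 0 -0.02 0 0.2;0 0 -0.02 0 0.2'
```

```text
time_s: 10.4
tcp_pos: [606.1, 48.3, 15.5]
tool_rot: [0.0, 0.759, 0.651, 0.0]
contact_force: [0.5, -0.1, -2.2]
width: 45.6
```

```bash

python3 -m pendant '0 0 -0.015 0 0.2; 0 0 -0.015 0 0.2'

```

```text
time_s: 10.65
tcp_pos: [606.1, 48.3, 13.8]
tool_rot: [-0.0, 0.759, 0.651, 0.0]
contact_force: [0.1, -0.2, -2.5]
width: 45.0
```

```bash

python3 -m pendant '0 0 -0.01 0 0.2; 0 0 -0.02 0 0.2; 0 0 -0.02 0 0.2'
python3 - <<'E'
from h import *
for n in ["scene"]:
  c=optics.read_camera(n); i=c["pixels"]
  i=cv2.resize(i[150:300,180:350],None,fx=4,fy=4)
  cv2.imwrite(f"pics/d_{n}.png",i)
  print(optics.place_of(c,"carton"))
E
```

```text
time_s: 11.02
tcp_pos: [606.1, 48.3, 13.6]
tool_rot: [0.0, 0.759, 0.651, 0.0]
contact_force: [-6.3, 0.8, 13.9]
width: 45.4
[{'position': [605.8, 52.5, 8.9], 'p': 0.73}, {'position': [522.2, 440.4, 1.2], 'p': 0.56}]
```

View pics/d_scene.png

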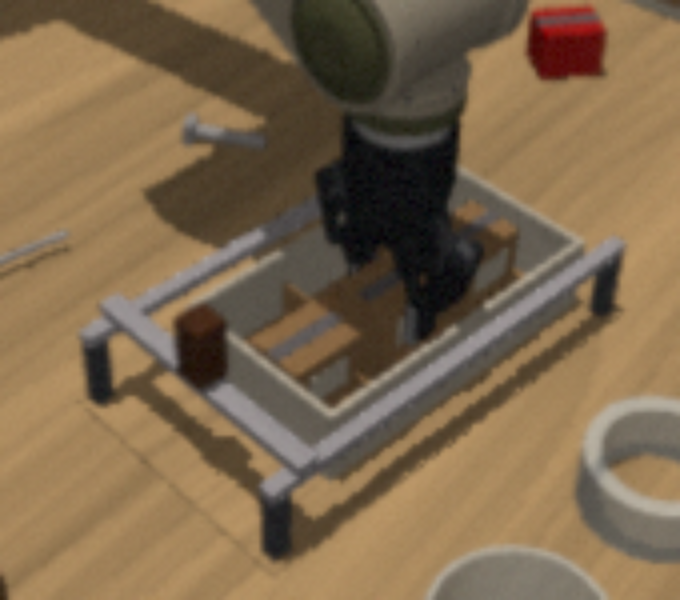

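```bash

python3 -m pendant '0 0 0.01 0 0.4; 0 0 0.01 0 0.75; 0 0 0.01 0 0.75; 0 0 0.01 0 0.75; 0 0 0.01 0 0.75'
python3 -m pendant '0 0 0.2 0 0.75; 0 0 0.5 0 0.75; 0 0 1 0 0.75; 0 0 1 0 0.75; 0 0 1 0 0.75'
python3 - <<'E'
from h import *
for n in ["wrist","scene"]:
  c=optics.read_camera(n); i=c["pixels"]
  i=cv2.resize(i[150:300,180:350],None,fx=4,fy=4) if n=="scene" else cv2.resize(i,None,fx=1.5,fy=1.5)
  cv2.imwrite(f"pics/e_{n}.png",i)
  print(optics.place_of(c,"carton"),optics.place_of(c,"gauge_grip"))
E
```

```text
time_s: 11.75
tcp_pos: [606.1, 48.3, 12.7]
tool_rot: [-0.0, 0.759, 0.651, -0.0]
contact_force: [-1.8, -0.4, -0.8]
width: 64.1
time_s: 12.38
tcp_pos: [605.7, 48.4, 112.3]
tool_rot: [-0.0, 0.759, 0.651, -0.0]
contact_force: [0.9, -0.2, -0.4]
width: 64.1
[{'position': [609.5, 51.6, 4.5], 'p': 0.55}] []
[{'position': [604.7, 52.9, 10.2], 'p': 0.82}, {'position': [518.7, 438.6, 2.1], 'p': 0.58}] [{'position': [580.0, -116.6, 105.3], 'p': 0.73}]
```

View pics/e_scene.png

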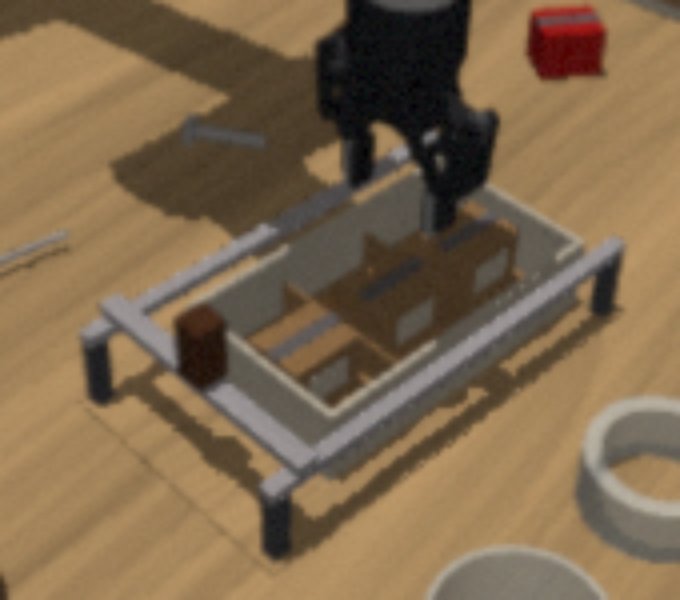

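View pics/e_wrist.png

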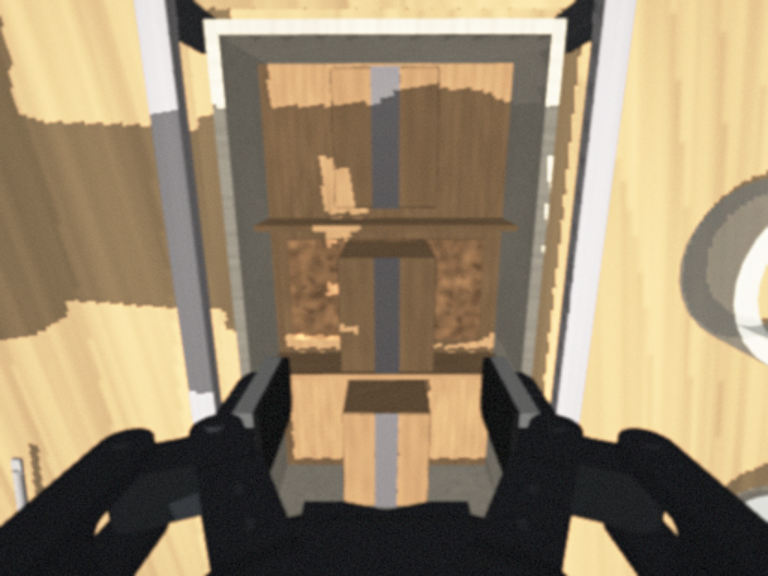

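The carton stands flat in the cell, level with its neighbours and let go. The gauge is next.

```bash

python3 -m pendant '0 0 0.3 0 1; -0.1 -0.4 0.55 0 1; -0.2 -0.9 0.55 0 1; -0.28 -1 0.55 0 1; -0.28 -1 0.55 0 1'
python3 -m pendant '0 -0.4 0 0 1; 0 -0.65 0 0 1; 0 -0.65 0 0 1; 0 -0.65 0 0 1'
python3 - <<'E'
from h import *
for n in ["wrist"]:
  c=optics.read_camera(n); i=c["pixels"]
  i=cv2.resize(i,None,fx=1.5,fy=1.5)
  cv2.imwrite(f"pics/f_{n}.png",i)
  print(optics.place_of(c,"carton"),optics.place_of(c,"gauge_grip"))
E
```

```text
time_s: 13.3
tcp_pos: [577.7, -51.8, 167.5]
tool_rot: [-0.0, 0.76, 0.65, -0.0]
contact_force: [0.3, 1.2, -0.5]
width: 85.8
time_s: 13.8
tcp_pos: [578.2, -115.1, 167.6]
tool_rot: [-0.0, 0.759, 0.651, 0.0]
contact_force: [0.2, -0.2, 0.1]
width: 85.5
[] []
```

View pics/f_wrist.png

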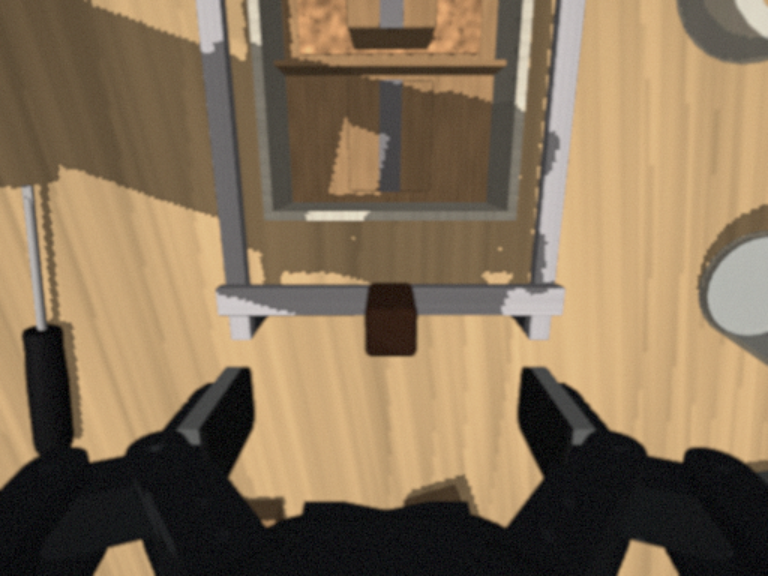

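```bash
python3 - <<'E'
from h import *
c=optics.read_camera("wrist")
for u,v in [(391,332),(366,355),(416,355),(391,307)]: print(ray(c,u/1.5,v/1.5,124))
print(manip.sense()["tcp_pos"])
E
```

```text
[ 581.54105701 -118.04927614  124.        ]
[ 568.64811922 -127.3820664   124.        ]
[ 591.10245521 -130.84237127  124.        ]
[ 583.29392788 -106.40811322  124.        ]
[ 578.13007829 -115.64510065  167.86851959]
```

```bash

python3 -m pendant '0.02 -0.02 -0.3 0 1; 0.02 -0.02 -0.6 0 1; 0.02 -0.02 -0.78 0 1; 0.02 -0.02 -0.78 0 1; 0.02 -0.02 -0.78 0 1'
python3 -m pendant '0 0 0 0 0; 0 0 0 0 0;0 0 0 0 0;0 0 0 0 0;0 0 0 0 0;0 0 0 0 0'
```

```text
time_s: 14.62
tcp_pos: [580.5, -118.6, 90.8]
tool_rot: [0.001, 0.759, 0.651, 0.0]
contact_force: [0.6, 0.3, 0.0]
width: 85.5
time_s: 15.38
tcp_pos: [579.9, -118.7, 90.1]
tool_rot: [0.0, 0.759, 0.651, -0.0]
contact_force: [-3.5, 0.8, 5.3]
width: 23.3
```

```bash

python3 -m pendant '0.015 0.1 0 0 0; 0.045 0.3 0 0 0; 0.075 0.5 0 0 0; 0.105 0.7 0 0 0; 0.15 0.99 0 0 0; 0.15 0.99 0 0 0; 0.15 0.99 0 0 0'
```

```text
time_s: 16.25
tcp_pos: [595.2, -19.3, 90.2]
tool_rot: [-0.0, 0.759, 0.651, 0.0]
contact_force: [-1.9, 2.6, 5.5]
width: 23.1
```

```bash

python3 -m pendant '0.015 0.1 0 0 0; 0.045 0.3 0 0 0; 0.075 0.5 0 0 0; 0.105 0.7 0 0 0; 0.15 0.99 0 0 0; 0.15 0.99 0 0 0; 0.15 0.99 0 0 0'
```

```text
time_s: 17.12
tcp_pos: [610.2, 79.2, 90.2]
tool_rot: [0.0, 0.759, 0.651, 0.0]
contact_force: [-1.3, 1.9, 6.6]
width: 23.3
```

```bash

python3 -m pendant '0.015 0.1 0 0 0; 0.045 0.3 0 0 0; 0.075 0.5 0 0 0; 0.1 0.66 0 0 0; 0.1 0.66 0 0 0; 0.1 0.66 0 0 0'
python3 -m pendant '0.01 0.04 0 0 0; 0.01 0.07 0 0 0; 0.01 0.07 0 0 0; 0.01 0.07 0 0 0'
```

```text
time_s: 17.88
tcp_pos: [620.3, 145.0, 90.2]
tool_rot: [-0.0, 0.759, 0.651, 0.001]
contact_force: [-1.4, 1.6, 5.5]
width: 23.0
time_s: 18.38
tcp_pos: [621.3, 151.5, 90.2]
tool_rot: [0.0, 0.759, 0.651, 0.0]
contact_force: [-1.6, 0.5, 5.3]
width: 23.4
```

```bash

python3 -m pendant '0.01 0.05 0 0 0; 0.01 0.05 0 0 0; 0.01 0.05 0 0 0' | sed -n 2,4p
python3 -m pendant '0 0.03 0 0 0; 0 0.03 0 0 0; 0 0.03 0 0 0'| sed -n 2,4p
python3 -m pendant '0 0.03 0 0 0; 0 0.03 0 0 0; 0 0.03 0 0 0'| sed -n 2,4p
```

```text
tcp_pos: [622.1, 156.6, 90.1]
tool_rot: [-0.0, 0.759, 0.651, 0.0]
contact_force: [-2.7, 1.3, 6.1]
tcp_pos: [622.5, 159.3, 90.2]
tool_rot: [0.0, 0.76, 0.65, 0.0]
contact_force: [-0.6, 1.4, 4.9]
tcp_pos: [623.0, 162.6, 90.2]
tool_rot: [0.001, 0.76, 0.65, 0.001]
contact_force: [5.6, -3.6, 4.1]
```

```bash

python3 -m pendant '0 0.02 0 0 0; 0 0.02 0 0 0; 0 0.02 0 0 0'| sed -n 2,4p
python3 -m pendant '0 0.01 0 0 0; 0 0.01 0 0 0'| sed -n 2,4p
```

```text
tcp_pos: [623.3, 164.9, 90.2]
tool_rot: [0.001, 0.759, 0.651, 0.001]
contact_force: [7.4, -1.2, 3.8]
tcp_pos: [623.4, 165.7, 90.2]
tool_rot: [0.001, 0.76, 0.65, 0.001]
contact_force: [8.6, -0.9, 3.3]
```

```bash
python3 - <<'E'
from h import *
for n in ["scene","top"]:
  c=optics.read_camera(n); i=c["pixels"]
  i=cv2.resize(i[120:300,180:380],None,fx=3.5,fy=3.3) if n=="scene" else cv2.resize(i[120:230,180:330],None,fx=5,fy=5)
  cv2.imwrite(f"pics/g_{n}.png",i)
  print(optics.place_of(c,"gauge_grip"))
E
```

```text
[{'position': [620.4, 167.4, 111.1], 'p': 0.6}]
[]
```

View pics/g_scene.png

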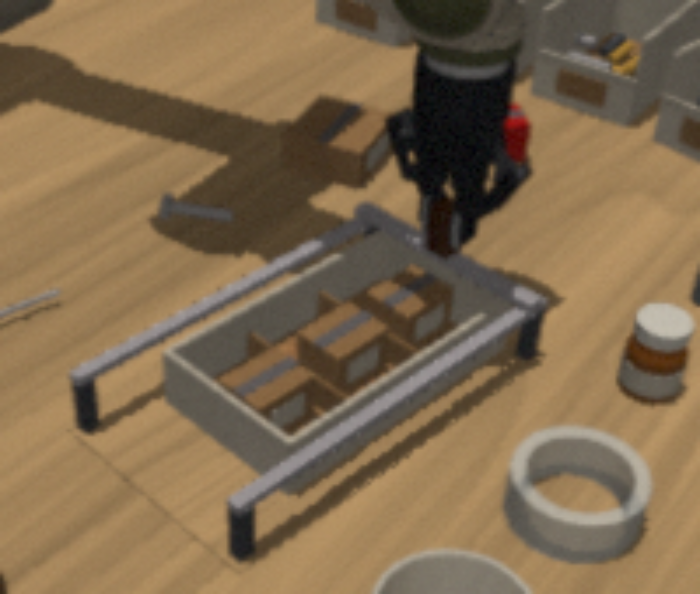

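View pics/g_top.png

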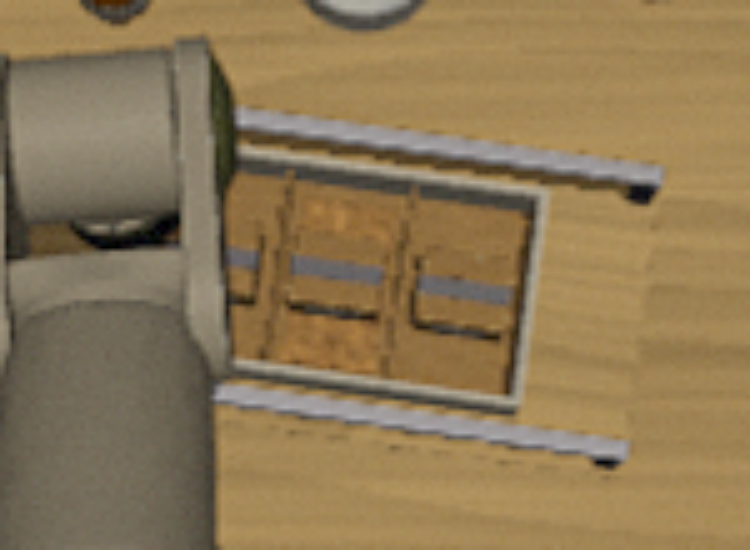

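```bash

python3 -m pendant '0.02 0.02 0 0 0; 0.02 0.02 0 0 0; 0.02 0.02 0 0 0'| sed -n 2,4p
python3 -m pendant '0.005 0.03 0 0 0; 0.005 0.03 0 0 0; 0.005 0.03 0 0 0'| sed -n 2,4p
```

```text
tcp_pos: [623.5, 166.0, 90.2]
tool_rot: [0.001, 0.76, 0.65, -0.002]
contact_force: [-4.4, -12.8, 9.5]
tcp_pos: [623.5, 166.0, 90.2]
tool_rot: [0.002, 0.76, 0.65, -0.004]
contact_force: [-8.7, -27.3, 12.5]
```

The bar is hard on the stop: the tool no longer advances and the force rises to 28 N. I'll relax, let go and back up.

```bash

python3 -m pendant '-0.01 -0.045 0 0 0; -0.01 -0.045 0 0 0; -0.01 -0.045 0 0 1; -0.01 -0.045 0 0 1; -0.01 -0.045 0 0 1; -0.01 -0.045 0 0 1; -0.01 -0.045 0 0 1'
python3 -m pendant '0 0 0.2 0 1; 0 0 0.5 0 1; 0 0 1 0 1; 0 0 1 0 1; 0 0 1 0 1'
python3 -m pendant '-0.5 -0.3 0 0 1; -1 -0.6 0.1 0 1; -1 -0.6 0.1 0 1; -1 -0.6 0.1 0 1; -1 -0.6 0.1 0 1'
python3 -m pendant '-0.5 -0.3 0 0 1; -1 -0.6 0.1 0 1; -1 -0.6 0.1 0 1; -1 -0.6 0.1 0 1; -1 -0.6 0.1 0 1'
python3 - <<'E'
from h import *
for n in ["scene","top"]:
  c=optics.read_camera(n); i=c["pixels"]
  i=cv2.resize(i[120:300,180:380],None,fx=3.5,fy=3.3) if n=="scene" else cv2.resize(i[120:230,180:330],None,fx=5,fy=5)
  cv2.imwrite(f"pics/k_{n}.png",i)
  print([(r["position"],r["p"]) for t in ("gauge_grip","carton") for r in optics.place_of(c,t)])
E
```

```text
time_s: 21.95
tcp_pos: [623.5, 166.9, 89.8]
tool_rot: [-0.0, 0.759, 0.651, -0.0]
contact_force: [0.8, 0.4, 0.6]
width: 85.5
time_s: 22.58
tcp_pos: [623.2, 166.8, 189.2]
tool_rot: [-0.0, 0.759, 0.651, -0.0]
contact_force: [-0.7, 1.0, -0.3]
width: 85.2
time_s: 23.2
tcp_pos: [524.3, 107.2, 199.1]
tool_rot: [-0.0, 0.759, 0.651, -0.0]
contact_force: [-0.3, -0.2, 0.4]
width: 85.5
time_s: 23.82
tcp_pos: [424.6, 47.2, 209.5]
tool_rot: [-0.0, 0.759, 0.651, -0.0]
contact_force: [0.5, -0.0, 0.7]
width: 85.2
[([622.6, 167.6, 107.8], 0.71), ([604.4, 50.6, 7.1], 0.78), ([523.1, 439.7, 3.9], 0.75)]
[([622.0, 164.0, 106.3], 0.75), ([606.9, 49.5, 3.5], 0.57), ([522.0, 434.2, -0.2], 0.73), ([609.2, 47.2, 7.7], 0.62)]
```

View pics/k_scene.png

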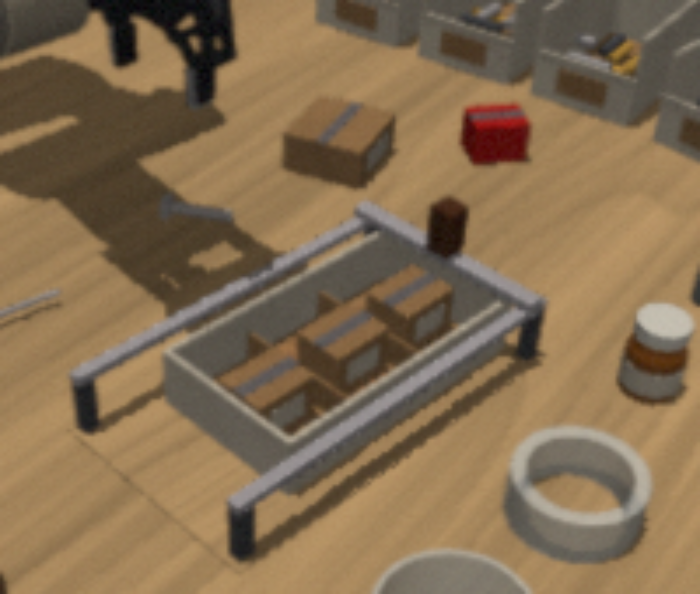

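View pics/k_top.png

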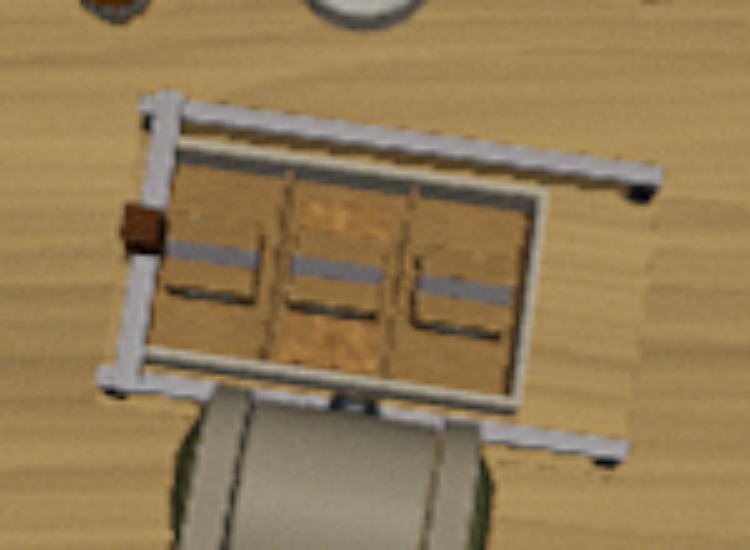

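The bar is over the far end, with its grip at top-crop pixel (143,229). The carton stands in the middle cell at about (335,285), and the arm is clear of everything.

```bash
python3 -c "
from cell import manip
print(manip.job_done())"
```

```text
the job is handed in; nothing more can be done
None
```

I stood the matching carton upright in the empty cell and let go of it. I then slid the gauge bar by its grip to the far stop, backed the arm clear, and handed the job in at about 24 s of the 54 s allowed. No verdict is reported.

- **Carton:** the last pictures show it flat on the pad, in line with its two neighbours and below the rim. The network put it at about (605–609, 47–51) mm, against a cell centre of about (605, 48) mm.
- **Gauge bar:** the tool travelled about 288 mm, then stopped advancing while the force on it rose to about 28 N. The last pictures show the bar over the far end, with its grip at about (622, 166) mm.
- **Disagreements:** the network's height for the carton's underside ranged from about 3.5 to 10 mm between views, where 7 mm was expected; that is roughly its 4 mm accuracy. The wrist force read 3–9 N sideways and upward while the grip was held, and returned to near zero once I let go.

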